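Latch the crate's gate, then hold a candle tin tipped over the drip tray

ROBOT

A 7-joint arm with a two-finger parallel gripper is mounted at the origin on the work surface. World frame = base frame: x ahead of the robot, y to its left, z up, the work surface at z = 0. Lengths are in m, angles in rad, forces in N, time in s.
With the tool pointing down it reaches from about 0.375 to 0.925 m from the base axis. Payload 3.1 kg.
Tool frame: the origin (TCP) lies between the finger pads; the fingertips stand 19 mm ahead of it and the grasp point (between the pads) is the TCP; z points along the fingers, y is the line along which they close (so a half turn about z gives the same grasp; the last joint's range is limited). The gripper opens to 85 mm and grips with 20 to 120 N. Pads are 22 mm wide; open, the fingers measure 114 mm over their backs; the gripper's body (76 mm by 85 mm) begins 54 mm behind the grasp point. The pads swing forward as they close: fully open they stand 13 mm farther back than shut.
Start: joints at [1.131, 0.383, 0.044, 1.598, -0.018, 1.161, -0.05], TCP at [0.218, -0.612, 0.25] pointing down, gripper open.
Joint ranges: [-2.61, 2.61], [-0.41, 2.15], [-1.48, 1.57], [0, 2.5], [-1.57, 4.71], [0.05, 1.97], [-2.85, 2.85]. Speed limits (rad/s): [2.79, 2.79, 3.14, 3.14, 3.14, 3.14, 3.14].

INTERFACE

Orientations are given as a unit quaternion [x, y, z, w].
In Python, from bench import move_ptp, movel, move_j, move_gripper, pause, inverse_kinematics, read_camera, camera_params, MotionError, sign_off, look_for, tip_of, read_time_s, read_qpos, read_joint_vel, read_effort, read_eef_pos, read_tcp_rot, read_ft_force, read_ft_torque, read_finger_gap, read_grasp_force gives the robot as it stands. Calls block until the motion is done:
- move_ptp(position, orientation): joint-space move of the TCP to a pose.
- movel(position, orientation=None, speed=0.15): straight line of the TCP; orientation=None keeps the orientation; speed is the mean speed in m/s.
- move_j(angles): joint-space move.
- move_gripper(opening, effort=None): finger opening in m; effort is the grip in N (None keeps the last); returns when the fingers have stopped.
- pause(seconds).
- inverse_kinematics(position, orientation): joint angles nearest the present ones, or None.
- read_camera(name): name is "scene" or "side" or "wrist"; returns the picture (420x560x3 uint8, red, green, blue); there is no depth.
- camera_params(name): a dict with "K" (3x3 intrinsics, pixels), "camera_from_world" (4x4, takes a point from world to camera coordinates). Camera axes: x right, y down, z forward; pixel columns grow to the right and rows downward; lengths in m; the calibration is good to about 2 mm. The wrist camera is an equidistant fisheye: a pixel r from the principal point sees the ray r / f radians off the axis. A picture is of the moment at which its call begins: read the wrist's pose just before it. camera_params takes no time and is no camera call; for the wrist camera it gives the pose at the moment of the call.
A pose or a line that the arm cannot do raises MotionError and nothing moves.
- sign_off(): hands the job in; it is judged then, once.
Trained networks look in the newest picture that a camera, given by its name, has taken for a name from the list of things; names that differ only in an ending like _2 or _b are one class to them, and where a whole thing is asked for, a point or a joint stands for the part that bears it (a point fixed in the world has none). Each returns a list of dicts, best first, with "confidence" (0 to 1); they miss things now and then, are a little off and sometimes report something else, mostly with a low value. They report only what shows in the picture. A call takes as long as a camera call. They do not tell look-alikes from the thing itself.
- look_for(camera, name): "at" ([column, row] in pixels, amid what is visible of it).
- tip_of(camera, name): "at" ([column, row] in pixels: a listed point, or the origin of a listed thing).
Readings, each from a call of its own:
- read_time_s(): time.
- read_qpos(): joint angles.
- read_joint_vel(): joint speeds.
- read_effort(): joint torques, N m.
- read_eef_pos(): TCP position.
- read_tcp_rot(): TCP orientation.
- read_ft_force(): force on the tool from outside, world axes, zero at the start.
- read_ft_torque(): the same for the moment, N m.
- read_finger_gap(): finger opening in m.
- read_grasp_force(): force on a finger pad.
Only numpy, scipy, OpenCV 4.12 (cv2) and the standard library are available. Lean on these libraries where they do the work, as an engineer would, in place of code of your own. Each camera call takes 0.05 s, during which the arm holds its last target. There are 200 camera calls.

TASK

First swing the crate's loose hook fully home into the forked catch so that the drop gate cannot fall open. Then draw the tall slim candle tin up out of the crate and hold it over the steel drip tray, all of it at least 10 cm above the table and tipped at least 50 degrees from upright, so that its base can be looked over. Finish while still holding it there, still; leave the short tins in their cells and the hammer where it lies.

Things in the scene. Friction and masses are not known exactly. Their poses are not given: they have to be found in the camera images.
- crate: Black lattice crate, fixed, 170 (x) x 260 (y) mm, walls 80 mm high, 5 thick, floor 6. Origin: centre of underside, z up, +x to the shut plywood drop gate. 60 mm high dividers make 6 cells 78 x 81 mm, centres x = +-41, y = 0, +-85 mm; four hold tins (which where varies). Steel fork catch at x 83, y 128 to 168, top 88 mm; hook pivot bracket outside the +y wall at x 50, y 155 mm.
- hook (a joint): Swing hook of the gate on a vertical axis; stays where left (about 0.5 N at the knob moves it). Rad: 0 = closed, bar along the crate's +x, at its stop in the fork; grows as the bar swings outwards (anticlockwise from above), 1.57 = along the crate's +y; range 0 to 1.9. Starts open, 0.9 to 1.7.
- hook_knob (a point): Centre of the top face of the hook's finger knob: upright round steel pin, 14 mm diameter, 39 mm clear above the flat bar, 65 mm from the pivot. Top 119 mm above the table, bar's upper face 80 mm. Bar 12 mm wide, 10 thick, ends 13 mm beyond the knob. Closed, the knob is at x 115, y 155 mm in the crate's frame.
- hook_pivot (a point): Point on the hook's vertical hinge axis, at the height of the knob's top.
- tall_tin: Tall slim candle tin: bare aluminium cylinder, 56 mm diameter, 130 mm tall, 0.2 to 0.4 kg, hard wax inside, crossed cardboard wick 3 mm above the rim. Stands upright in a crate cell, rim 136 mm above the table, well above walls and short tins (71 mm). Origin: centre of underside, z along its axis to the mouth.
- tall_tin_mid (a point): Centre of the tall tin, on its axis, 65 mm above its underside.
- tall_tin_rim (a point): Centre of the tall tin's mouth, on its axis, 130 mm above its underside.
- tray: Shallow empty steel drip tray, fixed to the table (its place and yaw vary), 240 mm (its x) by 180 mm (its y), 18 mm high. Origin: centre of its underside, z up.
- short_tin_a: Short wide candle tin, gold-coloured metal, 73 mm diameter, 65 mm tall, about 0.25 kg, standing in a cell of the crate. Origin: centre of its underside, z up. Leave it in its cell.
- short_tin_b: Short wide candle tin, gold-coloured metal, 73 mm diameter, 65 mm tall, about 0.25 kg, standing in a cell of the crate. Origin: centre of its underside, z up. Leave it in its cell.
- short_tin_c: Short wide candle tin, gold-coloured metal, 73 mm diameter, 65 mm tall, about 0.25 kg, standing in a cell of the crate. Origin: centre of its underside, z up. Leave it in its cell.
- hammer: Hammer, 280 mm long, about 0.45 kg, lying on the table beyond the crate and tray. Origin: on its underside near its middle, x along the handle towards the head. Leave it alone.
Things that resemble listed ones, but are neither listed nor needed, are in the scene too. Of the things like the tall_tin, leave any that is orange; of the rest the smaller one is meant.

How it is judged:
On the way, in this order (a step that is already met when the one before it is completed fails the run):
1. the hook is swung home in its catch (value of joint hook below 0.06 rad), for 0.2 s.
2. the tall tin is drawn up out of the crate in the gripper (height (world z) of tall_tin above 0.085 m and contact force between tall_tin and the fingers above 0.5 N and contact force between tall_tin and crate below 0.2 N), for 0.2 s.
At the end, for the whole second after the job is handed in: Hook within 0.08 rad of closed; tall tin held still by the fingers alone, axis 47 degrees or more from vertical, both ends 75 mm and middle 100 mm or more above the table, middle over the tray's outline; short tins and hammer within 30 mm of their starts (value of joint hook below 0.08 rad and angle between tall_tin's own z axis and vertical above 0.82 rad and height (world z) of each of tall_tin, tall_tin_rim above 0.075 m and height (world z) of tall_tin_mid above 0.1 m and x of tall_tin_mid in the frame of tray between -0.12 and 0.12 m and y of tall_tin_mid in the frame of tray between -0.09 and 0.09 m and contact force between tall_tin and the fingers above 0.5 N and linear speed of tall_tin below 0.05 m/s and angular speed of tall_tin below 0.3 rad/s and contact force between tall_tin and crate below 0.2 N and contact force between tall_tin and tray below 0.2 N and contact force between tall_tin and hammer below 0.2 N and contact force between tall_tin and short_tin_a below 0.2 N and contact force between tall_tin and short_tin_b below 0.2 N and contact force between tall_tin and short_tin_c below 0.2 N and distance of each of short_tin_a, short_tin_b, short_tin_c, hammer from where it was at the start of the episode below 0.03 m); the arm keeps its last pose, push and grip.
It fails at once if a short tin or the hammer is disturbed (moved 30 mm or more, or a tin tipped) (distance of any of short_tin_a, short_tin_b, short_tin_c, hammer from where it was at the start of the episode above 0.03 m or angle between any of short_tin_a, short_tin_b, short_tin_c's own z axis and vertical above 0.35 rad).
It fails at once if the hook is forced open again after being latched while the tin is up (value of joint hook above 0.3 rad and height (world z) of tall_tin above 0.085 m).
It also fails if it takes over 58 s, if anything falls off the work surface, if the arm or the gripper's body presses on something with over 40 N, if the wrist force passes 120 N, or if a joint passes its speed limit or range.

## Working session

There is one attempt and no reset: what is moved stays moved. The work goes in short steps, each a Python script; the robot and the scene stay as the last script left them, time stands still between calls to the robot, and variables do not carry over. Pictures are saved under pics/ and viewed, at most 10 in all, crops included, and the job is handed in when it is done.

```bash
mkdir -p pics; cat > h.py <<'E'
import numpy as np, cv2
from bench import *
def snap(c,fn=None):
    P=camera_params(c); im=read_camera(c)
    if fn: cv2.imwrite('pics/'+fn,im[:,:,::-1])
    return P,im
def ray(P,px,fish=False):
    K=np.array(P['K']);T=np.array(P['camera_from_world'])
    a=np.array([(px[0]-K[0,2])/K[0,0],(px[1]-K[1,2])/K[1,1]])
    if fish:
        r=np.hypot(*a); d=np.array([*(a/max(r,1e-9)*np.sin(r)),np.cos(r)])
    else: d=np.array([*a,1.])
    R=T[:3,:3]; return -R.T@T[:3,3], R.T@d/np.linalg.norm(d)
def atz(P,px,z,fish=False):
    o,d=ray(P,px,fish); return o+d*(z-o[2])/d[2]
def proj(P,X):
    T=np.array(P['camera_from_world']);c=T[:3,:3]@X+T[:3,3];p=np.array(P['K'])@c;return p[:2]/p[2]
E
cat > a.py <<'E'
from h import *
im=[]
for c in ('scene','side'):
    P,i=snap(c,c+'0.png')
    print(c,'cam at',ray(P,[280,210])[0].round(3))
    for f,n,z in ((tip_of,'hook_knob',.119),(tip_of,'hook_pivot',.119),(tip_of,'tall_tin_rim',.136),(tip_of,'tall_tin_mid',.071),(tip_of,'crate',0),(tip_of,'tray',0),(tip_of,'short_tin_a',.006),(tip_of,'hammer',0)):
        for d in f(c,n): print(n,np.round(d['at'],1),round(d['confidence'],2),atz(P,d['at'],z).round(3))
E
python3 a.py
```

```text
scene cam at [1.119 0.305 0.701]
hook_knob [354.9 228.7] 0.63 [0.535 0.094 0.119]
hook_knob [270.5 209.3] 0.52 [ 0.576 -0.06   0.119]
hook_pivot [289.7 371.5] 0.68 [0.834 0.144 0.119]
hook_pivot [262.4 219.1] 0.52 [ 0.606 -0.057  0.119]
tall_tin_rim [268.7  97. ] 0.77 [ 0.249 -0.284  0.136]
tall_tin_rim [235.8 147.6] 0.72 [ 0.47  -0.219  0.136]
tall_tin_rim [202.3 127.8] 0.66 [ 0.45  -0.328  0.136]
tall_tin_mid [233.7 174.8] 0.84 [ 0.482 -0.22   0.071]
tall_tin_mid [266.3 134.3] 0.66 [ 0.308 -0.252  0.071]
tall_tin_mid [208.2 150.1] 0.65 [ 0.44  -0.326  0.071]
crate [262.9 219.8] 0.75 [ 0.503 -0.129  0.   ]
tray [429.  317.4] 0.75 [0.548 0.264 0.   ]
short_tin_a [268.4 206.3] 0.74 [ 0.465 -0.14   0.006]
short_tin_a [284.9 242.8] 0.69 [ 0.54  -0.048  0.006]
short_tin_a [221.1 218.8] 0.57 [ 0.556 -0.202  0.006]
hammer [289.6 371.6] 0.73 [0.776 0.112 0.   ]
side cam at [0.055 0.533 0.776]
hook_knob [235.4 243.7] 0.84 [0.542 0.102 0.119]
tall_tin_rim [368.3 176.2] 0.87 [ 0.472 -0.214  0.136]
tall_tin_rim [410.7 158. ] 0.73 [ 0.443 -0.333  0.136]
tall_tin_rim [441.9 183.1] 0.63 [ 0.35  -0.301  0.136]
tall_tin_rim [172.4 333.3] 0.37 [0.461 0.307 0.136]
tall_tin_mid [430.4 216.6] 0.96 [ 0.34  -0.267  0.071]
tall_tin_mid [402.6 183.9] 0.66 [ 0.442 -0.321  0.071]
crate [323.3 233.8] 0.9 [ 0.512 -0.131  0.   ]
tray [173.3 333.6] 0.71 [0.546 0.259 0.   ]
short_tin_a [330.5 203.5] 0.76 [ 0.561 -0.217  0.006]
short_tin_a [339.9 239.1] 0.66 [ 0.472 -0.138  0.006]
short_tin_a [287.6 243.8] 0.62 [ 0.545 -0.049  0.006]
hammer [162.8 234. ] 0.89 [ 0.766  0.113 -0.   ]
```

View pics/scene0.png

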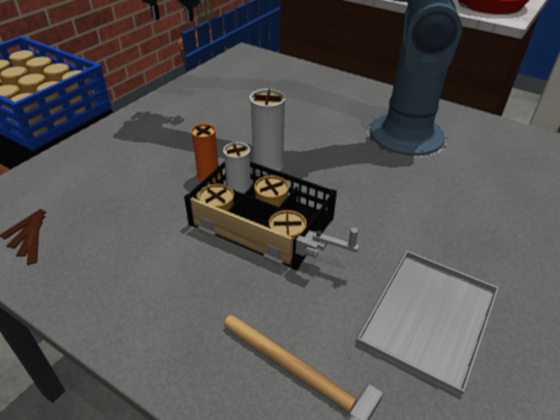

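View pics/side0.png

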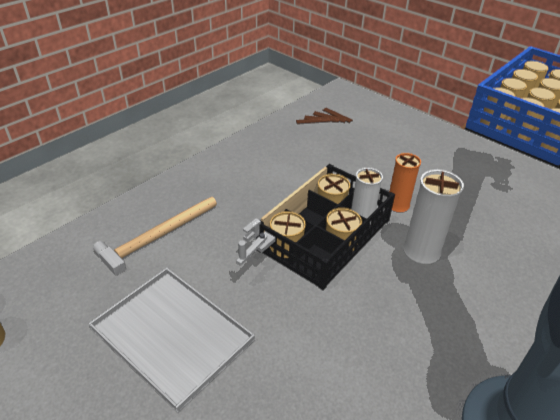

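The scene shows the crate with its gate facing roughly world +x and a yaw of about 0.1 rad. The hook knob is at about (354,230) in the scene view, pointing along crate +y. The meant tin is the bare grey one at (236,150) in the scene view and (368,176) in the side view, in cell (-41,-85). The orange tin and the big grey tin stand outside the crate. The tray is at (0.547,0.262).

Next I go up and over, then look from the wrist camera.

```bash
cat >> h.py <<'E'
from scipy.spatial.transform import Rotation as Ro
def down(psi):
    y=np.array([np.cos(psi),np.sin(psi),0]);z=np.array([0,0,-1.]);return Ro.from_matrix(np.c_[np.cross(y,z),y,z]).as_quat()
E
cat > b.py <<'E'
from h import *
R=Ro.from_quat(read_tcp_rot()).as_matrix();print('tool y',R[:,1].round(2))
p=read_eef_pos(); 
movel([p[0],p[1],.36],speed=.25)
for psi in (np.pi/2,-np.pi/2,0,np.pi):
    q=inverse_kinematics([.53,-.03,.33],down(psi)); print(psi,None if q is None else np.round(q,2))
psi=min((np.pi/2,-np.pi/2),key=lambda s:(lambda q:9 if q is None else abs(q[6]))(inverse_kinematics([.53,-.03,.33],down(s))))
move_ptp([.53,-.03,.33],down(psi)); print('psi',psi,read_eef_pos(),read_time_s())
P,i=snap('wrist','w0.png')
for n,z in (('hook_knob',.119),('hook_pivot',.119),('tall_tin_rim',.136),('crate',0),('short_tin_a',.006)):
    for d in tip_of('wrist',n): print(n,np.round(d['at'],1),round(d['confidence'],2),atz(P,d['at'],z,True).round(3))
for d in look_for('wrist','short_tin_a'): print(np.round(d['at'],1),atz(P,d['at'],.06,True).round(3))
E
python3 b.py
```

```text
tool y [ 0.34 -0.94  0.  ]
1.5707963267948966 [ 0.61  0.15 -0.68  1.76  0.1   1.27  1.47]
-1.5707963267948966 [ 0.49  0.13 -0.56  1.76  0.07  1.27 -1.65]
0 [ 0.54  0.14 -0.61  1.76  0.08  1.27 -0.09]
3.141592653589793 [-1.24  0.41  1.54  1.83 -0.43  1.32 -2.74]
psi 1.5707963267948966 [ 0.53007998 -0.03145994  0.32987393] 3.85
hook_knob [397.4 193. ] 0.88 [0.538 0.096 0.119]
hook_pivot [335.2 202.6] 0.83 [0.549 0.025 0.119]
tall_tin_rim [ 34.1 127.8] 0.98 [ 0.448 -0.33   0.136]
tall_tin_rim [66.9  4.5] 0.92 [ 0.307 -0.276  0.136]
tall_tin_rim [108.8 144.7] 0.8 [ 0.478 -0.219  0.136]
crate [212.8 152.4] 0.87 [ 0.509 -0.131  0.   ]
short_tin_a [159.6 188.4] 0.9 [ 0.559 -0.215  0.006]
short_tin_a [274.9 176.5] 0.81 [ 0.544 -0.043  0.006]
short_tin_a [211.2 122.5] 0.58 [ 0.466 -0.13   0.006]
[270.4 185.3] [ 0.544 -0.047  0.06 ]
[148.6 195.3] [ 0.555 -0.21   0.06 ]
[123.3 136.8] [ 0.475 -0.24   0.06 ]
[238.7 165. ] [ 0.518 -0.086  0.06 ]
```

View pics/w0.png

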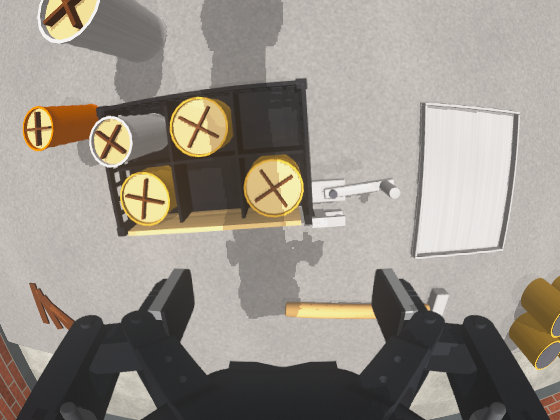

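The wrist view agrees with the scene cameras: knob at (393,189), pivot at (333,194), tall tin rim at (110,141). I'll straddle the knob and sweep it around its arc.

```bash
cat > c.py <<'E'
from h import *
piv=np.array([.546,.0275]); k=np.array([.538,.096])
a0=np.arctan2(*(k-piv)[::-1]); r=.067
def at(a,z): return [*(piv+r*np.array([np.cos(a),np.sin(a)])),z], down(a-np.pi/2)
move_gripper(.045,20)
move_ptp(*at(a0,.19)); movel(at(a0,.118)[0],speed=.12)
f0=np.array(read_ft_force()); print(a0,f0.round(1))
move_gripper(.022); print('gap',read_finger_gap(),read_ft_force().round(1))
yaw=.085
for a in np.linspace(a0,yaw+.12,9)[1:]: 
    movel(*at(a,.118),speed=.08); print(round(a,2),(read_ft_force()-f0).round(1))
for a in np.arange(yaw+.09,yaw-.16,-.02):
    movel(*at(a,.118),speed=.03); f=np.array(read_ft_force())-f0; print(round(a,2),f.round(1))
    if np.hypot(f[0],f[1])>10: break
print(read_time_s()); snap('side','side1.png')
for c,z in (('side',.119),):
    P=camera_params(c)
    for d in tip_of(c,'hook_knob'): print(d['confidence'],atz(P,d['at'],z).round(3))
i=cv2.imread('pics/side1.png')[150:300,180:400]; cv2.imwrite('pics/side1c.png',cv2.resize(i,None,fx=3.5,fy=3.5,interpolation=2))
E
python3 c.py
```

```text
1.6870579728773831 [ 0.7 -0.   0.7]
gap 0.02216920436018819 [0.3 0.4 0.4]
1.5 [-1.   0.2 -0.9]
1.32 [-0.7 -0.5 -0.9]
1.13 [-0.5 -0.2 -1.3]
0.95 [-0.7  0.  -0.6]
0.76 [-1.2  0.1 -0.2]
0.58 [-0.1  0.1 -0.5]
0.39 [-0.9  0.4 -1.5]
0.2 [-0.5  1.1 -0.3]
0.18 [-0.4  0.6 -0.3]
0.16 [-0.2 -0.2 -1.7]
0.14 [-0.2  0.3 -0.3]
0.12 [-0.3 -0.3 -0.7]
0.1 [-1.6  0.4 -1.8]
0.08 [0.  0.2 0. ]
0.06 [-1.2  0.3 -0.1]
0.04 [-0.7  0.2 -0.4]
0.02 [-1.4  1.2 -1.7]
-0.0 [-1.6  2.9 -0.7]
-0.02 [-1.3  4.8  0. ]
-0.04 [-2.   6.8  0.2]
-0.06 [-2.6  8.3 -0.1]
13.25
0.68 [0.611 0.037 0.119]
0.27 [0.538 0.031 0.119]
```

View pics/side1c.png

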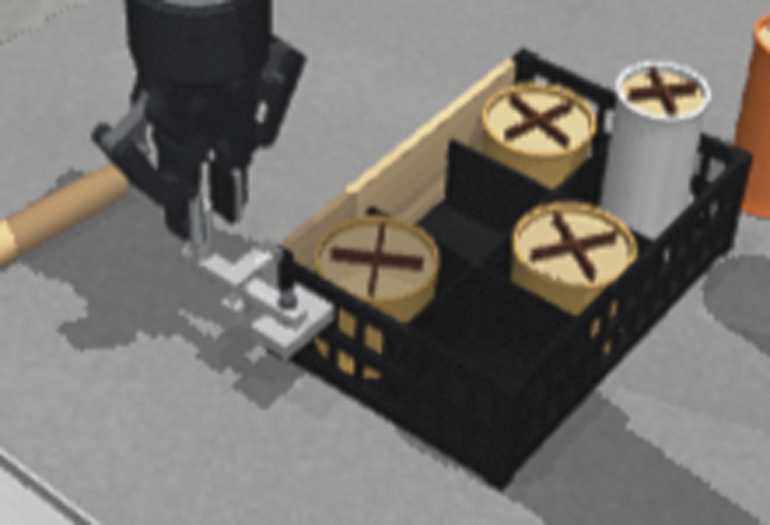

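The hook lies along the gate side with its bar in the fork, and the push force rises linearly against the stop, so it is closed. Now I release it, work out the neighbouring heights, and check IK for the tilted hold.

```bash
cat > d.py <<'E'
from h import *
move_gripper(.045); p=np.array(read_eef_pos()); print(p.round(3)); movel(p+[0,0,.1],speed=.2)
R=Ro.from_quat(read_tcp_rot()).as_matrix(); o,_=ray(camera_params('wrist'),[280,210],True); print('cam off tool',(R.T@(o-read_eef_pos())).round(3))
def tri(ps):
    A=0;b=0
    for c,px in ps:
        o,d=ray(camera_params(c),px);M=np.eye(3)-np.outer(d,d);A=A+M;b=b+M@o
    return np.linalg.solve(A,b)
print('big rim',tri([('scene',[268.7,97]),('side',[441.9,183.1])]).round(3),'tin rim',tri([('scene',[235.8,147.6]),('side',[368.3,176.2])]).round(3),'orange',tri([('scene',[202.3,127.8]),('side',[410.7,158])]).round(3))
print('tray',tri([('scene',[429,317.4]),('side',[173.3,333.6])]).round(3))
t=np.deg2rad(58); mid=np.array([.547,.262,.24])
for az in range(-180,180,30):
    a=np.deg2rad(az); z=np.array([np.sin(t)*np.cos(a),np.sin(t)*np.sin(a),-np.cos(t)]); h=np.array([-np.sin(a),np.cos(a),0])
    for nm,y in (('horiz',h),('-horiz',-h),('plane',np.cross(z,h)),('-plane',-np.cross(z,h))):
        q=inverse_kinematics(mid-.035*z,Ro.from_matrix(np.c_[np.cross(y,z),y,z]).as_quat())
        if q is not None: print(az,nm,np.round(q,2))
for psi in range(-180,180,30):
    q=inverse_kinematics([.475,-.218,.106],down(np.deg2rad(psi)))
    if q is not None: print('grasp',psi,np.round(q,2))
print(read_qpos().round(2),read_time_s())
E
python3 d.py
```

```text
[0.613 0.021 0.118]
cam off tool [ 0.078  0.    -0.124]
big rim [ 0.326 -0.233  0.187] tin rim [ 0.473 -0.216  0.137] orange [ 0.444 -0.334  0.133]
tray [ 0.547  0.261 -0.001]
-90 horiz [-0.73  0.75 -0.17  1.33  0.71  1.92 -0.97]
-90 -horiz [-0.73  0.75 -0.17  1.33  0.71  1.92  2.17]
-90 plane [-0.73  0.75 -0.17  1.33  0.71  1.92 -2.54]
-90 -plane [-0.73  0.75 -0.17  1.33  0.71  1.92  0.6 ]
-60 horiz [-0.6   0.58 -0.48  1.68  1.05  1.7  -0.86]
-60 -horiz [-0.36  0.68 -0.82  1.66  1.19  1.86  2.22]
-60 plane [-0.77  0.54 -0.26  1.68  0.96  1.62 -2.39]
-60 -plane [-0.36  0.68 -0.82  1.66  1.19  1.86  0.65]
-30 horiz [-0.59  0.33 -0.49  2.04  1.26  1.3  -0.71]
-30 -horiz [-0.    0.64 -1.24  2.01  1.54  1.68  2.39]
-30 plane [-0.68  0.31 -0.38  2.04  1.24  1.27 -2.28]
-30 -plane [-0.    0.64 -1.24  2.01  1.54  1.68  0.82]
0 horiz [-1.16  0.04  0.26  2.36  1.61  0.72 -0.64]
0 -horiz [-2.3   0.12  1.49  2.39  1.62  0.58  2.47]
0 plane [-0.39  0.07 -0.51  2.33  1.62  0.76 -2.21]
0 -plane [-2.3   0.12  1.49  2.39  1.62  0.58  0.9 ]
30 horiz [-1.48 -0.18  0.95  2.48  2.8   0.27 -1.12]
30 -hor
[... 1013 characters left out ...]
.88]
grasp -180 [ 0.21  0.33  0.17  2.02 -0.08  0.79 -2.73]
grasp -150 [ 0.27  0.33  0.09  2.02 -0.04  0.79 -2.23]
grasp -120 [ 0.34  0.33  0.01  2.02 -0.01  0.79 -1.74]
grasp -90 [ 0.41  0.33 -0.07  2.01  0.03  0.8  -1.25]
grasp -60 [ 0.47  0.34 -0.14  2.01  0.06  0.8  -0.75]
grasp -30 [ 0.54  0.34 -0.21  2.01  0.1   0.8  -0.26]
grasp 0 [ 0.61  0.35 -0.3   2.    0.14  0.81  0.23]
grasp 30 [ 0.69  0.36 -0.38  2.    0.18  0.82  0.72]
grasp 60 [ 0.76  0.37 -0.47  2.    0.23  0.82  1.21]
grasp 90 [ 1.34  0.72 -1.24  1.97  0.79  1.06  1.3 ]
grasp 120 [ 1.34  0.72 -1.24  1.97  0.79  1.06  1.83]
grasp 150 [-0.57  0.63  1.16  2.05 -0.73  0.94 -2.68]
[ 0.04  0.35 -0.17  1.71  0.07  1.08 -1.79] 14.35
```

```bash
cat > e.py <<'E'
from h import *
p=np.array(read_eef_pos()); Q=down(-np.pi/2)
movel([p[0],p[1],.3],speed=.25); move_gripper(.085,60)
c=np.array([.4745,-.2175]); move_ptp([*c,.26],Q)
P,i=snap('wrist')
for d in tip_of('wrist','tall_tin_rim'):
    x=atz(P,d['at'],.136,True); print(np.round(d['at']),round(d['confidence'],2),x.round(3))
    if np.hypot(*(x[:2]-c))<.02: c=(c+x[:2])/2
for d in tip_of('wrist','hook_knob'): print('knob',round(d['confidence'],2),atz(P,d['at'],.119,True).round(3))
print(c); f0=np.array(read_ft_force())
movel([*c,.15],Q,speed=.12); print((read_ft_force()-f0).round(1))
movel([*c,.106],speed=.08); print((read_ft_force()-f0).round(1))
move_gripper(.04,60); print(read_finger_gap(),read_grasp_force(),(read_ft_force()-f0).round(1))
movel([*c,.13],speed=.06); print(read_finger_gap(),(read_ft_force()-f0).round(1))
movel([*c,.36],speed=.15); pause(.3); print(read_finger_gap(),read_grasp_force(),(read_ft_force()-f0).round(1),read_time_s())
snap('scene','s2.png')
E
python3 e.py
```

```text
[284. 216.] 0.86 [ 0.471 -0.217  0.136]
[408. 238.] 0.77 [ 0.451 -0.326  0.136]
knob 0.89 [0.614 0.035 0.119]
[ 0.4729749  -0.21748178]
[0.5 0.7 0.1]
[0.7 0.7 0.6]
0.055338939633519546 63.39697480201721 [0.9 1.  3.9]
0.05480135414352516 [ 1.2  0.8 -3. ]
0.05499688940485785 63.81675481796265 [ 0.5  0.7 -3.1] 21.2083
```

View pics/s2.png

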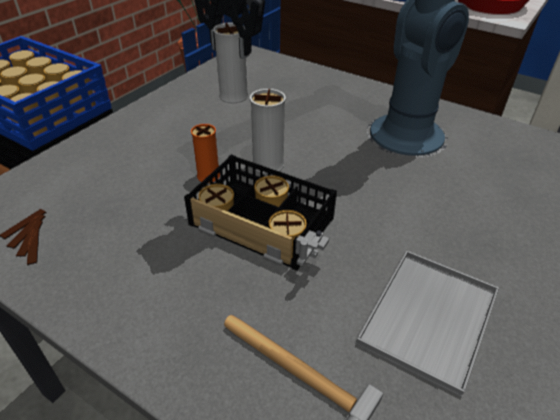

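The tin hangs clear at (230,60), the hook is home at (312,243), and the short tins are still in their cells. Now I carry it over the tray and tilt it.

```bash
cat > f.py <<'E'
from h import *
move_ptp([.547,.2,.36],down(-np.pi/2)); print(read_finger_gap())
t=np.deg2rad(60); z=np.array([0,np.sin(t),-np.cos(t)]); y=np.array([0,-np.cos(t),-np.sin(t)])
p=np.array([.547,.262,.25])-.035*z
movel(p,Ro.from_matrix(np.c_[np.cross(y,z),y,z]).as_quat(),speed=.06)
pause(1); R=Ro.from_quat(read_tcp_rot()).as_matrix(); print(np.degrees(np.arccos(-R[2,2])),read_eef_pos(),read_finger_gap(),read_grasp_force(),read_time_s())
snap('scene','s3.png'); P,_=snap('side','s3b.png')
for d in tip_of('side','hook_knob'): print(d['confidence'],atz(P,d['at'],.119).round(3))
E
python3 f.py; python3 -c "
import cv2,numpy as np;a=[cv2.resize(cv2.imread('pics/'+f),(400,300)) for f in('s3.png','s3b.png')];cv2.imwrite('pics/s3c.png',np.hstack(a))"
```

```text
0.054573515088969536
60.003446738976315 [0.54698941 0.23168418 0.26748786] 0.054818506314485524 63.98958206176758 25.6083
0.63 [0.611 0.045 0.119]
```

View pics/s3c.png

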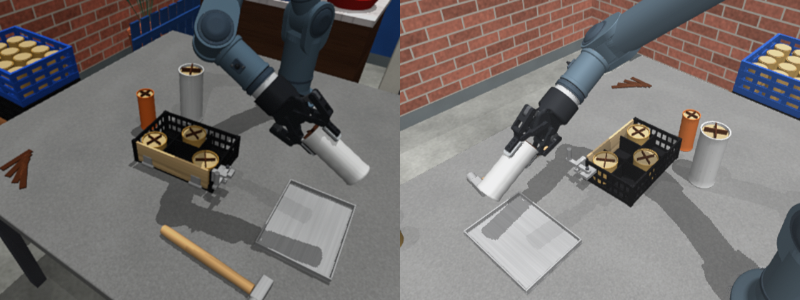

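The tin is held tilted over the tray, and nothing else appears to have moved. One quick pixel comparison of the hook before and after the carry, then I hand in.

```bash
python3 - <<'E'
from h import *
a,b=[cv2.imread('pics/'+f)[228:256,298:330].astype(int) for f in('s2.png','s3.png')]
e=np.abs(a-b).max(2); print('diff',e.mean(),(e>40).sum())
if (e>40).sum()<60: print(sign_off())
E
```

```text
diff 10.583705357142858 11
the job is handed in; nothing more can be done
None
```

I handed the job in with the hook closed against its stop and the tall tin gripped still over the tray, tipped 60° with its middle about 25 cm up; the short tins and hammer look unmoved in the last pictures (about 26 s used; no verdict was returned).

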